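Bolt the cake caddy into its pick-up bay

ROBOT

A 6-joint arm with a two-finger parallel gripper is mounted at the origin on the work surface. World frame = base frame: x ahead of the robot, y to its left, z up, the work surface at z = 0. Lengths are in m, angles in rad, forces in N, time in s.
With the tool pointing down it reaches from about 0.25 to 0.775 m from the base axis. Payload 4 kg.
Tool frame: the origin (TCP) lies midway between the tips of the shut fingers; the grasp point (between the pads) lies 19 mm behind it; z points along the fingers, y is the line along which they close (so a half turn about z gives the same grasp; the last joint's range is limited). The gripper opens to 94 mm and grips with 3 to 60 N. Pads are 16 mm wide; open, the fingers measure 119 mm over their backs; the gripper's body (75 mm by 177 mm) begins 78 mm behind the grasp point.
Start: joints at [-1.415, 0.087, 1.371, -0, 1.684, -0.103], TCP at [0.141, -0.532, 0.206] pointing down, gripper open.
Joint ranges: [-3.1, 3.1], [-0.76, 2.03], [0.27, 2.55], [-1.08, 4.22], [0.17, 2.65], [-2.57, 2.57]. Speed limits (rad/s): [2.79, 2.79, 3.14, 3.14, 3.14, 3.14].

INTERFACE

Orientations are given as [roll, pitch, yaw] about the fixed x, y, z axes, in that order (R = Rz(yaw) Ry(pitch) Rx(roll)).
In Python, from bench import robot gives the robot as it stands. The module is installed in compiled form; this text tells all that it offers.
- The arm moves only by the tool arm_command, never from a script. Its argument "targets" is a list of rows, each a list of 4 numbers: the shift along the world's x, y, z as a fraction of full scale, then the turn about the world's z as a fraction of full scale. A call has 1 to 8 rows; each row is the pose to reach, as a shift and turn from the pose commanded when the call began; what a row does not reach only later rows make up. Full scale, the value 1, is 0.5 m for a shift and 120 degrees for a turn. A row lasts 1/12 s, in which the tool goes at most 41.7 mm and 7.16 degrees, less where a joint would pass 70% of its speed; a pose out of reach is approached as far as the arm can. A call with a number of a shift or a turn outside -1 to 1 is refused whole. A call with a gripper value outside its range is refused whole. "claw" is the closure, from 0 (fully open) to 1 (shut), set as the call begins (left out, the last holds). The fingers move at their own pace and stop on an object; the grip force is fixed at half the most. Time passes only in rows, so rows that repeat a pose let the fingers close. It gives the time, the measured TCP pose, the force, the opening and the grip force at its end, in the units of the state.
- robot.get_obs(): the state, without advancing time (a new reading comes with each control period).
- robot.snapshot(name): name is "side" or "top"; returns the picture (400x640x3 uint8, red, green, blue); there is no depth.
- robot.camera_info(name): a dict with "vfov" (degrees; the focal length in pixels is half the picture's height over the tangent of half this angle, whatever the lens; pixels are square), "cx", "cy" (the principal point, pixels), "extrinsics" (4x4, takes a point from camera to world coordinates). Camera axes: x right, y up, looking along -z (the intrinsics and any distortion apply to the point x, -y, -z); pixel columns grow to the right and rows downward; lengths in m; the calibration is good to about 2 mm. A picture is of the moment at which its call begins. camera_info takes no time and is no camera call.
- robot.close_job(): hands the job in; it is judged then, once.
The state is a dict: "time": time; "joint_positions": joint angles; "qvel": joint speeds; "joint_torque": joint torques, N m; "tool_pos": TCP position; "ee_rot": TCP orientation; "wrist_force": force on the tool from outside, world axes, zero at the start; "wrist_torque": the same for the moment, N m; "width": finger opening in m; "finger_force": force on a finger pad.
Only numpy, scipy, OpenCV 4.12 (cv2) and the standard library are available. Lean on these libraries where they do the work, as an engineer would, in place of code of your own. Each camera call takes 0.05 s, during which the arm holds its last target. There are 200 camera calls.

TASK

Push the red-lidded cake caddy along the rollers until it is fully home against the red end stop of the bay under the glass shelf. Then slide the bolt all the way in between the two brass keeper lugs on the caddy's side and fold its red knob fully down so that it locks behind the catch. Do not knock the glass shelf, and leave the tumbler, the shaker and the ramekin where they stand.

Things in the scene. Friction and masses are not known exactly. Their poses are not given: they have to be found in the camera images.
- rack: Fixed loading rack, base 160 x 410 mm. Origin: centre of its underside, on the table; z up; +y runs from the open end (y=-205 mm) to the bay. Grey free rollers lie along x, tops at z=40 mm. Side rails: inner faces at x=+-58 mm, tops at z=55 mm. Red end stop: face at y=190 mm. Outside the rail on the -x side stands a barrel bolt, its axis parallel to x at y=105, z=75 mm.
- shelf: Fixed glass shelf in a steel frame over the bay; same origin and axes as rack. Spans rack x=-190 to 80, y=50 to 246 mm, underside z=262 mm (252 at the rear bar), on two 16 mm posts at x=-184 and 74, y=240 mm. Open on its -y side. A tool cannot stand upright under it: lean it towards the rack's -y side.
- bay_stop (a point): Centre of the end stop's face, at rack (0, 190, 75) mm.
- caddy: Loose closed white cake caddy with red lid, 110 x 110 mm, 67 mm high (71 over the white strip on the lid), about 0.45 kg, on the rollers. Origin: centre of its underside; axes about parallel to the rack's. Fully home its origin is at rack y=135 mm. Two brass lugs, 6 mm thick, stand out 30 mm from its -x side, 23 to 47 mm above its underside, at y=-43 and -17 mm: the keeper, gap 20 mm.
- keeper (a point): Middle of the gap between the two brass lugs, at caddy (-70, -30, 35) mm.
- bolt_tip (a point): Tip of the steel bolt, 12 mm round, at rack x=-106 mm withdrawn and -61 mm fully home.
- bolt (a joint): Travel of the bolt towards rack +x: 0 withdrawn, 0.045 m fully home. It resists with about 3 N and stays where left.
- knob (a joint): Angle of the bolt's folding knob about the bolt axis: 0 stands upright, grows as it folds down towards rack -y, 1.5 rad fully down. Stiff hinge, stays where left (about 1 N at the knob). The catch plate stops it at about 0.7 rad unless the bolt has travelled at least 0.040 m.
- knob_centre (a point): Centre of the red ball knob, 20 mm across, on a stem 10 mm (along x) by 8 mm; 52 mm from the bolt axis, 50 mm behind the bolt tip.
- tumbler: Bystander: violet plastic tumbler, 72 mm across the rim, 120 mm high; origin at the centre of its underside.
- shaker: Bystander: amber glass jar with black cap, 50 mm across, 105 mm high; origin at the centre of its underside.
- ramekin: Bystander: white ceramic ramekin, 72 mm across, 45 mm high; origin at the centre of its underside.
- catch_end (a point): The +x upper end of the brass catch plate beside the bolt, at rack (-121, 91, 81) mm. The plate spans rack x=-177 to -121, y=87 to 95 mm and holds the knob's stem up until the bolt is nearly home; then the stem folds down past this end. The bolt's housing behind it spans x=-185 to -94, y=91 to 120 mm, top at z=87 mm.
There are look-alikes about, which are no part of the job. Of the things like the caddy, leave any that is pink; of the rest the larger one is meant.

How it is judged:
On the way, in this order (a step that is already met when the one before it is completed fails the run):
1. the caddy is home against the end stop (y of caddy in the frame of rack above 0.13 m and z of caddy in the frame of rack below 0.046 m), for 0.2 s.
2. the bolt is fully home between the lugs (value of joint bolt above 0.039 m and x of bolt_tip in the frame of keeper above -0.006 m), for 0.1 s.
At the end, for the whole second after the job is handed in: The caddy stands level on the rollers within 6 mm of the end stop and at rest, the bolt is at least 38.5 mm along its 45 mm travel with its tip between the lugs, and the knob is folded at least 1.25 rad down behind the catch (y of caddy in the frame of rack above 0.129 m and z of caddy in the frame of rack below 0.046 m and angle between caddy's own z axis and vertical below 0.1 rad and linear speed of caddy below 0.02 m/s and value of joint bolt above 0.0385 m and x of bolt_tip in the frame of keeper above -0.006 m and y of bolt_tip in the frame of keeper between -0.01 and 0.01 m and value of joint knob above 1.25 rad); the robot touches nothing.
It fails at once if a bystander is moved more than 30 mm or tipped over (distance of any of tumbler, shaker, ramekin from where it was at the start of the episode above 0.03 m or angle between any of tumbler, shaker, ramekin's own z axis and vertical above 0.5 rad).
It fails at once if the glass shelf is knocked (more than 15 N) (contact force between any of the arm, the fingers and shelf above 15 N).
It also fails if it takes over 61 s, if anything falls off the work surface, if the arm or the gripper's body presses on something with over 40 N, if the wrist force passes 120 N, or if a joint passes its speed limit or range.

## Working session

There is one attempt and no reset: what is moved stays moved. The work goes in short steps, Python scripts to look and compute and a tool call to move; the robot and the scene stay as the last step left them, time stands still between calls to the robot, and variables do not carry over. Pictures are saved under pics/ and viewed, at most 10 in all, crops included, and the job is handed in when it is done.

Besides the shell and the picture viewer there is one more tool, called as name(argument=value, ...), one argument or row to a line, values as JSON. arm_command: Moves the arm, as the interface text tells. Shift numbers are shares of 0.5 m and turn numbers shares of 120 degrees, none past 1 either way. Its arguments: {"type":"object","properties":{"targets":{"type":"array"},"claw":{"type":"number"}},"required":["targets"]}

```bash
mkdir -p pics; python3 - <<'E'
from bench import robot
import cv2, numpy as np
for n in ("side","top"):
    im=robot.snapshot(n); cv2.imwrite(f"pics/{n}0.png",im[:,:,::-1]); 
    c=robot.camera_info(n); print(n,{k:(np.round(v,4).tolist() if k=="extrinsics" else v) for k,v in c.items()})
o=robot.get_obs(); print({k:np.round(v,3).tolist() for k,v in o.items()})
E
```

```text
side {'vfov': 57.09281860388238, 'cx': 317.7861515270168, 'cy': 204.56999708477375, 'extrinsics': [[0.9984, 0.0218, -0.052, 0.5086], [-0.0538, 0.6465, -0.761, -0.6984], [0.017, 0.7626, 0.6467, 0.6284], [0.0, 0.0, 0.0, 1.0]]}
top {'vfov': 48.73520360625728, 'cx': 325.5735691689797, 'cy': 196.73520360754014, 'extrinsics': [[0.029, 0.9917, -0.1253, 0.44], [-0.9995, 0.0301, 0.0069, -0.0832], [0.0106, 0.125, 0.9921, 1.2415], [0.0, 0.0, 0.0, 1.0]]}
{'time': 0.1, 'joint_positions': [-1.415, 0.088, 1.372, -0.0, 1.684, -0.103], 'qvel': [-0.002, -0.001, -0.002, -0.001, 0.0, -0.0], 'joint_torque': [0.003, -34.125, -30.33, 0.072, 0.03, -0.0], 'tool_pos': [0.141, -0.531, 0.204], 'ee_rot': [-3.14, -0.0, 0.259], 'wrist_force': [1.585, -0.251, -0.726], 'wrist_torque': [0.021, 0.041, 0.015], 'finger_force': 0.0, 'width': 0.094}
```

View pics/side0.png

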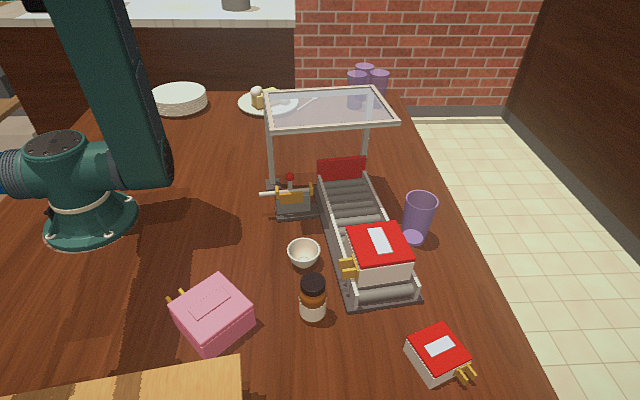

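View pics/top0.png

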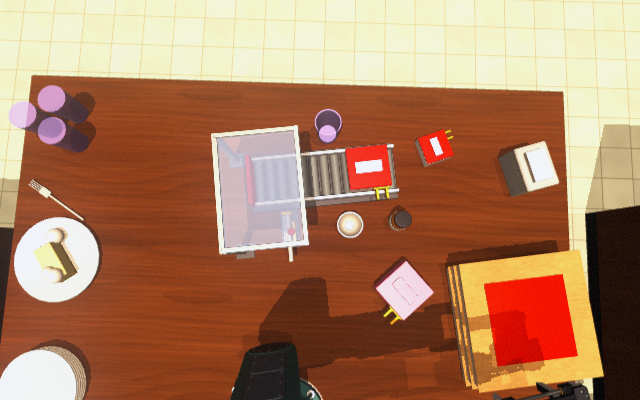

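The side view shows the rack, with the large red-lidded caddy near its open end at about (380,255). The end stop is at (342,168) and the bolt with its red knob at (290,180). The small red decoy is at (438,355), the pink one at (212,312), the shaker at (313,297), the ramekin at (303,252) and the tumbler at (418,215). In the top view the rack runs leftwards along world +y, with the shelf corners near (212,134), (297,126), (307,243) and (220,252).

```bash
cat > h.py <<'E'
from bench import robot
import cv2, numpy as np
def ray(n,px):
    c=robot.camera_info(n); f=200/np.tan(np.radians(c["vfov"])/2); E=np.array(c["extrinsics"])
    d=E[:3,:3]@np.array([(px[0]-c["cx"])/f,-(px[1]-c["cy"])/f,-1]); return E[:3,3],d
def onz(n,px,z):
    o,d=ray(n,px); return o+d*(z-o[2])/d[2]
def proj(n,p):
    c=robot.camera_info(n); f=200/np.tan(np.radians(c["vfov"])/2); E=np.array(c["extrinsics"])
    q=E[:3,:3].T@(np.array(p)-E[:3,3]); return np.array([c["cx"]+f*q[0]/-q[2],c["cy"]-f*q[1]/-q[2]])
def tri(a,b):
    (o1,d1),(o2,d2)=ray("top",a),ray("side",b)
    s=np.linalg.lstsq(np.c_[d1,-d2],o2-o1,rcond=None)[0]; p,q=o1+s[0]*d1,o2+s[1]*d2
    return (p+q)/2,np.linalg.norm(p-q)
def red(im):
    h=cv2.cvtColor(im,cv2.COLOR_RGB2HSV); return cv2.inRange(h,(0,190,90),(6,255,255))|cv2.inRange(h,(174,190,90),(180,255,255))
E
python3 - <<'E'
from h import *
for n in ("top","side"):
    im=cv2.imread(f"pics/{n}0.png")[:,:,::-1].copy()
    for c in cv2.findContours(red(im),0,2)[0]:
        if cv2.contourArea(c)>15:
            r=cv2.minAreaRect(c); print(n,np.round(cv2.boxPoints(r),1).tolist(),cv2.contourArea(c))
im=cv2.imread("pics/top0.png")[110:270,195:415]; cv2.imwrite("pics/topz.png",cv2.resize(im,None,fx=3.6,fy=3.6,interpolation=cv2.INTER_CUBIC))
im=cv2.imread("pics/side0.png")[70:320,240:460]; cv2.imwrite("pics/sidez.png",cv2.resize(im,None,fx=2.4,fy=2.4,interpolation=cv2.INTER_CUBIC))
E
```

```text
top [[483.8999938964844, 284.0], [563.5, 271.20001220703125], [577.0999755859375, 355.29998779296875], [497.3999938964844, 368.20001220703125]] 6453.5
top [[344.8999938964844, 148.5], [386.29998779296875, 143.3000030517578], [391.3999938964844, 184.39999389648438], [350.1000061035156, 189.60000610351562]] 1621.5
top [[417.20001220703125, 137.6999969482422], [444.20001220703125, 127.80000305175781], [453.79998779296875, 154.3000030517578], [426.79998779296875, 164.1999969482422]] 731.5
side [[406.1000061035156, 336.70001220703125], [440.79998779296875, 312.3999938964844], [472.6000061035156, 357.8999938964844], [437.8999938964844, 382.20001220703125]] 1955.5
side [[345.6000061035156, 226.10000610351562], [408.79998779296875, 216.60000610351562], [415.3999938964844, 260.5], [352.1000061035156, 270.0]] 2206.5
side [[286.0, 173.0], [293.0, 173.0], [293.0, 180.0], [286.0, 180.0]] 31.0
```

View pics/topz.png

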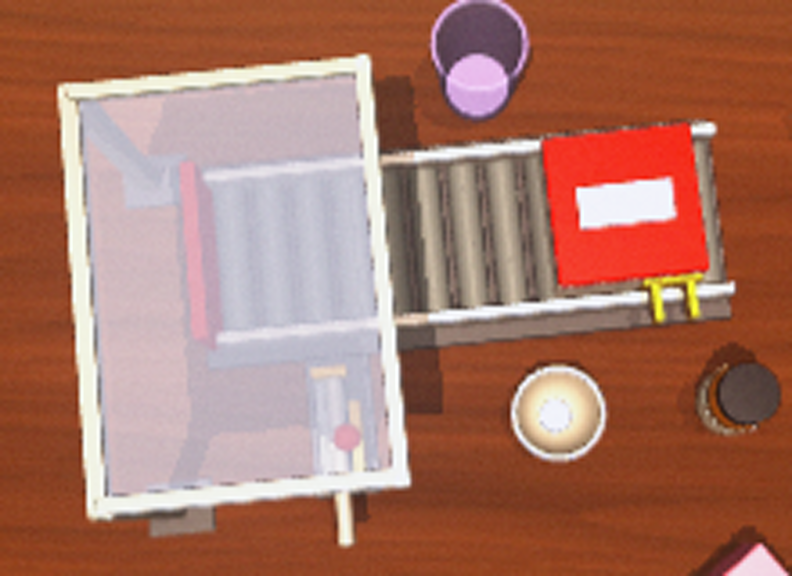

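View pics/sidez.png

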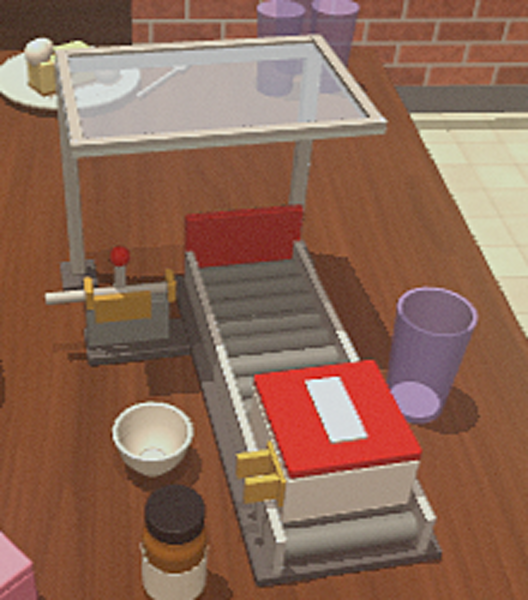

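The zoomed crops show the shelf corners, the rail ends at crop (715,129) and (733,288), the knob at (347,437) and the lugs at (675,300). The bolt's rod sticks out past the shelf's -x edge at (345,543). Next I'll compute the rack pose.

```bash
python3 - <<'E'
from h import *
cz=lambda a:(a[0]/3.6+195,a[1]/3.6+110)
sz=lambda a:(a[0]/2.4+240,a[1]/2.4+70)
def fit(R,W):
    R=np.array(R,float);W=np.array(W);a=R-R.mean(0);b=W-W.mean(0)
    th=np.arctan2((a[:,0]*b[:,1]-a[:,1]*b[:,0]).sum(),(a*b).sum())
    M=np.array([[np.cos(th),-np.sin(th)],[np.sin(th),np.cos(th)]]);t=W.mean(0)-M@R.mean(0)
    print(np.degrees(th).round(2),t.round(4),"res mm",np.round((W-(R@M.T+t))*1e3,1).tolist()); return M,t
S=np.array([[80,246],[80,50],[-190,50],[-190,246]])/1e3
C=[cz(a) for a in ((60,85),(370,57),(408,485),(92,518))]
Wt=[onz("top",c,.274)[:2] for c in C]; M,t=fit(S,Wt)
R=np.array([[61,-205],[-61,-205]])/1e3
Wr=[onz("top",cz(a),.055)[:2] for a in((715,129),(733,288))]; 
M,t=fit(np.r_[S,R],Wt+Wr)
inv=lambda p:((np.array(p)[:2]-t)@M*1e3).round(1)
lid=onz("top",(368,166.5),.107);print("lid",inv(lid),lid)
# caddy corners
for c in [[344.9,148.5],[386.3,143.3],[391.4,184.4],[350.1,189.6]]: print(inv(onz("top",c,.107)))
print("rod end",inv(onz("top",cz((345,543)),.075)))
kp,e=tri(cz((347,437)),sz((120,256)));print("knob",inv(kp),kp,e)
print("tumbler",inv(onz("top",(326,133),0)),"ramekin",inv(onz("top",cz((558,412)),.045)),"shaker",inv(onz("top",cz((748,393)),.105)))
for nm,p in {"bay":(0,190,75),"railend":(61,-205,55),"shelfcorner":(80,50,262),"sh2":(-190,50,262)}.items():
    w=np.r_[M@np.array(p[:2])/1e3+t,p[2]/1e3]; print(nm,w.round(3),(proj("side",w)).round(1),((proj("side",w)-[240,70])*2.4).round(0))
E
```

```text
7.34 [ 0.6496 -0.0834] res mm [[-0.4, -1.2], [-1.3, 0.9], [1.0, 2.6], [0.8, -2.3]]
7.43 [ 0.6496 -0.0818] res mm [[0.0, -2.9], [-1.2, -0.8], [1.1, 1.3], [1.1, -3.6], [0.2, 2.6], [-1.2, 3.5]]
lid [   1.4 -119.1] [ 0.66634507 -0.19971269  0.107     ]
[ 55.1 -64.1]
[  58.4 -174.1]
[ -51.7 -174.5]
[-54.6 -65.9]
rod end [-221.9  105.9]
knob [-148.5   94.2] [ 0.49018051 -0.00758121  0.12771358] 0.00016238790139018998
tumbler [130.8 -23. ] ramekin [-141.1  -60.4] shaker [-144.5 -193.3]
bay [0.625 0.107 0.075] [341.7 166.6] [244. 232.]
railend [ 0.737 -0.277  0.055] [419.9 288.2] [432. 524.]
shelfcorner [ 0.722 -0.022  0.262] [400.1 126.2] [384. 135.]
sh2 [ 0.455 -0.057  0.262] [269.7 136.3] [ 71. 159.]
```

arm_command(
  targets=[
    [0.08, 0, 0.2, 0],
    [0.16, 0, 0.4, 0],
    [0.2, -0.08, 0.5, 0],
    [0.2, -0.16, 0.6, 0],
    [0.2, -0.24, 0.7, 0],
    [0.2, -0.32, 0.7, 0],
    [0.2, -0.4, 0.7, 0],
    [0.2, -0.4, 0.7, 0],
  ],
)

```text
time: 0.77
tool_pos: [0.2187, -0.6326, 0.4586]
ee_rot: [3.128, -0.001, 0.259]
wrist_force: [12.6, -45.0, 26.3]
width: 0.094
finger_force: 0.0
```

arm_command(
  targets=[
    [0, -0.08, 0, 0],
    [0, -0.16, 0, 0],
    [0, -0.24, 0, 0],
    [0, -0.32, 0, 0],
    [0, -0.4, 0, 0],
    [0, -0.4, 0, 0],
    [0, -0.4, 0, 0],
    [0, -0.4, 0, 0],
  ],
)

```text
time: 1.43
tool_pos: [0.1933, -0.723, 0.3816]
ee_rot: [3.096, -0.001, 0.259]
wrist_force: [0.4, -0.6, -0.0]
width: 0.0941
finger_force: 0.0
```

```bash
python3 -c "
from h import *
print({k:np.round(v,4).tolist() for k,v in robot.get_obs().items()})"
```

```text
{'time': 1.4333, 'joint_positions': [-1.3874, 0.6482, 0.2747, 0.0055, 2.1738, -0.072], 'qvel': [-0.0232, 0.0453, -0.0086, 0.0025, -0.057, -0.0271], 'joint_torque': [0.0057, -53.9719, -27.7264, 0.0636, -0.1357, 0.017], 'tool_pos': [0.1933, -0.723, 0.3816], 'ee_rot': [3.0965, -0.0012, 0.2586], 'wrist_force': [0.3985, -0.6269, -0.0238], 'wrist_torque': [-0.0044, 0.0218, -0.0095], 'finger_force': 0.0, 'width': 0.0941}
```

arm_command(
  targets=[
    [0, -1, 0, 0],
    [0, -1, 0, 0],
    [0, -1, 0, 0],
    [0, -1, 0, 0],
    [0, -1, 0, 0],
    [0, -1, 0, 0],
    [0, -1, 0, 0],
    [0, -1, 0, 0],
  ],
)

```text
time: 2.1
tool_pos: [0.1573, -0.8224, 0.268]
ee_rot: [3.064, 0.001, 0.259]
wrist_force: [-0.7, -0.8, -1.2]
width: 0.0941
finger_force: 0.0
```

arm_command(
  targets=[
    [0, 0.08, 0, 0],
    [0, 0.16, 0, 0],
    [0, 0.24, 0, 0],
    [0, 0.24, 0, 0],
  ],
)

```text
time: 2.43
tool_pos: [0.1581, -0.6951, 0.2664]
ee_rot: [3.072, -0.001, 0.26]
wrist_force: [-1.4, -0.2, 0.0]
width: 0.0941
finger_force: 0.0
```

```bash
python3 -c "
from h import *
print({k:np.round(v,4).tolist() for k,v in robot.get_obs().items()})"
```

```text
{'time': 2.4333, 'joint_positions': [-1.4311, 0.4101, 0.86, 0.0093, 1.8027, -0.1182], 'qvel': [0.0181, -0.2833, 0.3091, -0.0118, -0.1661, 0.0209], 'joint_torque': [-0.6561, -48.0043, -30.0677, 0.0094, -0.0891, 0.0121], 'tool_pos': [0.1581, -0.6951, 0.2664], 'ee_rot': [3.0723, -0.0007, 0.2604], 'wrist_force': [-1.4037, -0.2477, 0.0222], 'wrist_torque': [0.012, 0.0065, -0.0063], 'finger_force': 0.0, 'width': 0.0941}
```

The tilt persists between calls, because an out-of-reach command leaves the tool leaned. I can use this to ratchet up the lean. First I'll yaw so the closing axis is perpendicular to the lean.

arm_command(
  targets=[
    [0, 0, 0, -0.7],
    [0, 0, 0, -0.7],
    [0, 0, 0, -0.7],
    [0, 0, 0, -0.7],
    [0, 0, 0, -0.7],
    [0, 0, 0, -0.7],
    [0, 0, 0, -0.7],
    [0, 0, 0, -0.7],
  ],
  claw=1,
)

```text
time: 3.1
tool_pos: [0.1579, -0.7018, 0.2702]
ee_rot: [3.062, -0.0, -0.747]
wrist_force: [-0.2, 0.0, -0.3]
width: 0.0442
finger_force: 0.0
```

arm_command(
  targets=[
    [0.1, -1, 0, -0.27],
    [0.1, -1, 0, -0.27],
    [0.1, -1, 0, -0.27],
    [0.1, -1, 0, -0.27],
    [0.1, -1, 0, -0.27],
    [0.1, -1, 0, -0.27],
  ],
)

```text
time: 3.6
tool_pos: [0.1584, -0.8346, 0.2139]
ee_rot: [3.061, -0.027, -1.305]
wrist_force: [0.1, 0.1, -0.1]
width: 0.0038
finger_force: 0.0
```

arm_command(
  targets=[
    [0, -1, 0, 0],
    [0, -1, 0, 0],
  ],
)

```text
time: 3.77
tool_pos: [0.1474, -0.8621, 0.1931]
ee_rot: [3.057, -0.066, -1.299]
wrist_force: [0.1, 0.4, -0.2]
width: 0.0005
finger_force: 0.0
```

arm_command(
  targets=[
    [0, -1, 0, 0],
    [0, -1, 0, 0],
  ],
)

```text
time: 3.93
tool_pos: [0.136, -0.8872, 0.1681]
ee_rot: [3.053, -0.097, -1.297]
wrist_force: [-0.9, 0.1, -0.3]
width: 0.0007
finger_force: 0.0
```

arm_command(
  targets=[
    [0, -1, 1, 0],
    [0, -1, 1, 0],
  ],
)

```text
time: 4.1
tool_pos: [0.1254, -0.8862, 0.1962]
ee_rot: [3.049, -0.124, -1.296]
wrist_force: [-0.0, 0.0, 0.6]
width: 0.0004
finger_force: 0.0
```

arm_command(
  targets=[
    [0, -1, 1, 0],
    [0, -1, 1, 0],
  ],
)

```text
time: 4.27
tool_pos: [0.1164, -0.8864, 0.2326]
ee_rot: [3.042, -0.166, -1.292]
wrist_force: [0.2, 0.2, 0.6]
width: 0.0004
finger_force: 0.0
```

arm_command(
  targets=[
    [0.1, -1, 1, 0],
  ],
)

```text
time: 4.35
tool_pos: [0.1145, -0.8891, 0.2471]
ee_rot: [3.038, -0.192, -1.29]
wrist_force: [-0.9, -0.6, -0.7]
width: 0.0002
finger_force: 0.0
```

arm_command(
  targets=[
    [0.1, -1, 1, 0],
  ],
)

```text
time: 4.43
tool_pos: [0.1139, -0.8924, 0.2615]
ee_rot: [3.034, -0.22, -1.287]
wrist_force: [1.1, 0.2, 0.3]
width: 0.0005
finger_force: 0.0
```

arm_command(
  targets=[
    [0.1, -1, 1, 0],
  ],
)

```text
time: 4.52
tool_pos: [0.1131, -0.8956, 0.2751]
ee_rot: [3.029, -0.247, -1.283]
wrist_force: [0.2, 0.9, 0.0]
width: 0.0002
finger_force: 0.0
```

arm_command(
  targets=[
    [0.1, -1, 1, 0],
  ],
)

```text
time: 4.6
tool_pos: [0.112, -0.8989, 0.2882]
ee_rot: [3.024, -0.273, -1.28]
wrist_force: [-0.6, -0.4, -0.1]
width: 0.0003
finger_force: 0.0
```

arm_command(
  targets=[
    [0.1, -1, 1, 0],
  ],
)

```text
time: 4.68
tool_pos: [0.1109, -0.9023, 0.3011]
ee_rot: [3.019, -0.3, -1.276]
wrist_force: [0.4, 0.1, 0.3]
width: 0.0003
finger_force: 0.0
```

arm_command(
  targets=[
    [0.1, -1, 1, 0],
  ],
)

```text
time: 4.77
tool_pos: [0.1098, -0.9059, 0.3138]
ee_rot: [3.013, -0.328, -1.273]
wrist_force: [-0.0, 0.5, 0.5]
width: 0.0011
finger_force: 0.0
```

arm_command(
  targets=[
    [0.1, -1, 1, 0],
  ],
)

```text
time: 4.85
tool_pos: [0.1088, -0.9096, 0.3263]
ee_rot: [3.008, -0.355, -1.269]
wrist_force: [-0.2, 0.0, -0.1]
width: 0.0005
finger_force: 0.0
```

arm_command(
  targets=[
    [0.1, -1, 1, 0],
  ],
)

```text
time: 4.93
tool_pos: [0.1079, -0.9135, 0.3387]
ee_rot: [3.002, -0.383, -1.265]
wrist_force: [-0.5, 0.1, 0.1]
width: 0.0007
finger_force: 0.0
```

arm_command(
  targets=[
    [1, 0, 0.2, 0],
    [1, 0, 0.2, 0],
    [1, 0, 0.2, 0],
    [1, 0, 0.2, 0],
    [1, 0, 0.2, 0],
    [1, 0, 0.2, 0],
    [1, 0, 0.2, 0],
    [1, 0, 0.2, 0],
  ],
)

```text
time: 5.6
tool_pos: [0.3806, -0.8304, 0.3399]
ee_rot: [3.006, -0.408, -1.26]
wrist_force: [-0.0, -0.1, -0.4]
width: 0.0005
finger_force: 0.0
```

arm_command(
  targets=[
    [1, -1, 1, 0],
  ],
)

```text
time: 5.68
tool_pos: [0.3952, -0.8307, 0.3445]
ee_rot: [3.009, -0.432, -1.252]
wrist_force: [0.9, 0.6, 0.2]
width: 0.0005
finger_force: 0.0
```

arm_command(
  targets=[
    [1, -1, 1, 0],
  ],
)

```text
time: 5.77
tool_pos: [0.4022, -0.8348, 0.3538]
ee_rot: [3.01, -0.464, -1.251]
wrist_force: [-0.1, 0.5, 0.0]
width: 0.0009
finger_force: 0.0
```

arm_command(
  targets=[
    [1, -1, 1, 0],
  ],
)

```text
time: 5.85
tool_pos: [0.4109, -0.8378, 0.3624]
ee_rot: [3.013, -0.494, -1.25]
wrist_force: [-0.3, -0.2, -0.4]
width: 0.0003
finger_force: 0.0
```

arm_command(
  targets=[
    [1, -1, 1, 0],
  ],
)

```text
time: 5.93
tool_pos: [0.4206, -0.8403, 0.3697]
ee_rot: [3.016, -0.523, -1.247]
wrist_force: [0.1, -0.8, 0.3]
width: 0.0006
finger_force: 0.0
```

arm_command(
  targets=[
    [1, -1, 1, 0],
  ],
)

```text
time: 6.02
tool_pos: [0.431, -0.8426, 0.3765]
ee_rot: [3.02, -0.55, -1.243]
wrist_force: [-0.2, 0.6, 0.1]
width: 0.0003
finger_force: 0.0
```

arm_command(
  targets=[
    [1, -1, 1, 0],
  ],
)

```text
time: 6.1
tool_pos: [0.4414, -0.8451, 0.3831]
ee_rot: [3.023, -0.578, -1.239]
wrist_force: [-0.2, 0.4, 0.9]
width: 0.0004
finger_force: 0.0
```

arm_command(
  targets=[
    [1, -0.6, 0.7, 0],
  ],
)

```text
time: 6.18
tool_pos: [0.457, -0.8442, 0.3886]
ee_rot: [3.026, -0.605, -1.237]
wrist_force: [0.1, 0.1, 0.7]
width: 0.0003
finger_force: 0.0
```

arm_command(
  targets=[
    [1, -0.6, 0.7, 0],
  ],
)

```text
time: 6.27
tool_pos: [0.4759, -0.8415, 0.3929]
ee_rot: [3.031, -0.631, -1.232]
wrist_force: [-0.1, 0.2, 0.5]
width: 0.0002
finger_force: 0.0
```

arm_command(
  targets=[
    [1, -0.6, 0.7, 0],
  ],
)

```text
time: 6.35
tool_pos: [0.4935, -0.8394, 0.3973]
ee_rot: [3.036, -0.657, -1.226]
wrist_force: [0.4, 0.1, -0.1]
width: 0.0004
finger_force: 0.0
```

arm_command(
  targets=[
    [1, -0.6, 0.7, 0],
  ],
)

```text
time: 6.43
tool_pos: [0.5101, -0.8377, 0.4018]
ee_rot: [3.041, -0.683, -1.222]
wrist_force: [-0.3, -0.3, -1.1]
width: 0.0002
finger_force: 0.0
```

arm_command(
  targets=[
    [1, -0.6, 0.7, 0],
  ],
)

```text
time: 6.52
tool_pos: [0.5258, -0.8363, 0.4065]
ee_rot: [3.046, -0.709, -1.218]
wrist_force: [-0.1, -0.3, 0.0]
width: 0.0003
finger_force: 0.0
```

arm_command(
  targets=[
    [1, -0.6, 0.7, 0],
  ],
)

```text
time: 6.6
tool_pos: [0.5409, -0.8352, 0.4114]
ee_rot: [3.051, -0.736, -1.215]
wrist_force: [0.3, -0.3, 0.1]
width: 0.0007
finger_force: 0.0
```

arm_command(
  targets=[
    [1, -0.6, 0.7, 0],
  ],
)

```text
time: 6.68
tool_pos: [0.5556, -0.8341, 0.4163]
ee_rot: [3.057, -0.763, -1.211]
wrist_force: [-0.5, 0.4, -0.5]
width: 0.0003
finger_force: 0.0
```

arm_command(
  targets=[
    [1, -0.6, 0.7, 0],
  ],
)

```text
time: 6.77
tool_pos: [0.5699, -0.8332, 0.4211]
ee_rot: [3.063, -0.79, -1.208]
wrist_force: [0.3, -0.7, 0.2]
width: 0.0004
finger_force: 0.0
```

```bash
cat >> h.py <<'E'
from scipy.spatial.transform import Rotation as Ro
TH=np.radians(7.4); M=np.array([[np.cos(TH),-np.sin(TH)],[np.sin(TH),np.cos(TH)]]); T0=np.array([.6496,-.0826])
def w(x,y,z): return np.r_[M@np.array([x,y])/1e3+T0,z/1e3]   # rack mm -> world
def rk(p): return np.r_[(np.array(p[:2])-T0)@M*1e3,p[2]*1e3]
def st():
    o=robot.get_obs(); A=Ro.from_euler("xyz",o["ee_rot"]).as_matrix()
    az=lambda v:np.degrees(np.arctan2(v[1],v[0])).round(1)
    print("t",o["time"],"tcp",np.round(o["tool_pos"],4),"rack",rk(o["tool_pos"]).round(1),"q",np.round(o["joint_positions"],2),
     "lean",np.degrees(np.arccos(-A[2,2])).round(1),"az",az(A[:,2]),"yaxis",A[:,1].round(3),"F",np.round(o["wrist_force"],1),"w",o["width"])
E
python3 -c "
from h import *
st()"
```

```text
t 6.7667 tcp [ 0.5699 -0.8332  0.4211] rack [-175.8 -734.1  421.1] q [-0.93  0.73  0.27 -0.28  1.39  1.82] lean 45.4 az -75.5 yaxis [-0.952 -0.302  0.055] F [ 0.3 -0.7  0.2] w 0.00043762159734678794
```

arm_command(
  targets=[
    [0.16, 0.7, -0.1, 0.06],
    [0.16, 0.7, -0.1, 0.12],
    [0.16, 0.7, -0.1, 0.18],
    [0.16, 0.7, -0.1, 0.24],
    [0.16, 0.7, -0.1, 0.3],
    [0.16, 0.7, -0.1, 0.36],
    [0.16, 0.7, -0.1, 0.42],
    [0.16, 0.7, -0.1, 0.48],
  ],
)

```text
time: 7.43
tool_pos: [0.6393, -0.5196, 0.3772]
ee_rot: [3.061, -0.789, -0.231]
wrist_force: [0.2, -0.5, 0.1]
width: 0.0007
finger_force: 0.0
```

arm_command(
  targets=[
    [0.06, 0.35, -0.14, 0.48],
    [0.06, 0.35, -0.14, 0.48],
    [0.06, 0.35, -0.14, 0.48],
    [0.06, 0.35, -0.14, 0.48],
    [0.06, 0.35, -0.14, 0.48],
    [0.06, 0.35, -0.14, 0.48],
    [0.06, 0.35, -0.14, 0.48],
    [0.06, 0.35, -0.14, 0.48],
  ],
)

```text
time: 8.1
tool_pos: [0.6689, -0.3465, 0.3064]
ee_rot: [3.062, -0.787, 0.768]
wrist_force: [0.8, -0.6, 0.7]
width: 0.0002
finger_force: 0.0
```

```bash
python3 -c "
from h import *
st()"
```

```text
t 8.1 tcp [ 0.6689 -0.3465  0.3064] rack [ -14.9 -264.2  306.4] q [-0.9   0.4   1.    0.8   1.68  0.06] lean 45.3 az 37.6 yaxis [ 0.652 -0.756  0.056] F [ 0.8 -0.6  0.7] w 0.00019326213922502363
```

arm_command(
  targets=[
    [0.016, 0.05, -0.1, 0.31],
    [0.016, 0.05, -0.1, 0.31],
    [0.016, 0.05, -0.15, 0.31],
    [0.016, 0.1, -0.2, 0.31],
    [0.016, 0.1, -0.25, 0.31],
    [0.016, 0.1, -0.32, 0.31],
    [0.016, 0.1, -0.4, 0.31],
    [0.016, 0.1, -0.43, 0.31],
  ],
)

```text
time: 8.77
tool_pos: [0.6758, -0.2953, 0.083]
ee_rot: [3.076, -0.791, 1.402]
wrist_force: [-0.5, 0.4, -2.0]
width: 0.0005
finger_force: 0.0
```

```bash
python3 -c "
from h import *
im=robot.snapshot('side'); cv2.imwrite('pics/s1.png',im[:,:,::-1]);st()"
```

```text
t 8.8167 tcp [ 0.6749 -0.2949  0.0819] rack [  -2.3 -213.8   81.9] q [-0.79  0.8   0.85  0.7   1.88 -0.51] lean 45.6 az 75.2 yaxis [ 0.976 -0.214  0.043] F [-0.4  0.4 -2.7] w 0.0006633766638784852
```

View pics/s1.png

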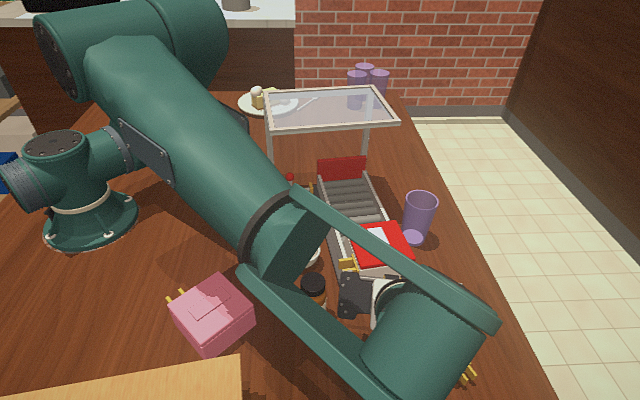

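arm_command(
  targets=[
    [-0.005, 0.04, 0.014, 0.0],
    [-0.01, 0.08, 0.014, 0.02],
    [-0.015, 0.12, 0.014, 0.05],
    [-0.02, 0.16, 0.014, 0.08],
    [-0.026, 0.2, 0.014, 0.11],
    [-0.031, 0.24, 0.014, 0.14],
    [-0.036, 0.28, 0.014, 0.17],
    [-0.042, 0.32, 0.014, 0.185],
  ],
)

```text
time: 9.48
tool_pos: [0.6575, -0.1366, 0.1022]
ee_rot: [3.054, -0.782, 1.809]
wrist_force: [1.2, -2.2, 2.2]
width: 0.0006
finger_force: 1.5
```

```bash
python3 -c "
from h import *
st()
im=robot.snapshot('top'); cv2.imwrite('pics/t1.png',im[:,:,::-1])
for c in cv2.findContours(red(im),0,2)[0]:
  if cv2.contourArea(c)>100: m=cv2.minAreaRect(c); print(m, rk(onz('top',m[0],.107)).round(1))"
```

```text
t 9.4833 tcp [ 0.6575 -0.1366  0.1022] rack [  0.9 -54.6 102.2] q [-0.58  0.71  0.94  0.63  1.97 -0.68] lean 45.0 az 96.5 yaxis [0.983 0.175 0.062] F [ 1.2 -2.2  2.2] w 0.000605867247896226
((530.454345703125, 319.67144775390625), (85.46575927734375, 80.43455505371094), 80.6900634765625) [-427.6 -481.4  107. ]
((322.3160705566406, 170.90585327148438), (41.073638916015625, 40.309478759765625), 83.41805267333984) [  1.6   1.8 107. ]
```

View pics/t1.png

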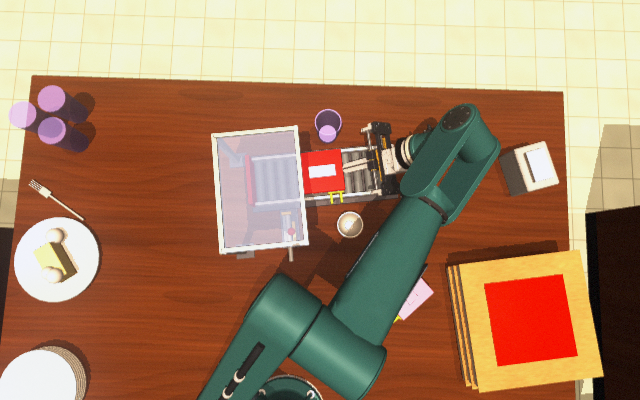

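arm_command(
  targets=[
    [0, 0, -0.04, 0.0],
    [-0.004, 0.03, -0.04, 0.008],
    [-0.008, 0.06, -0.04, 0.008],
    [-0.012, 0.09, -0.04, 0.008],
    [-0.016, 0.12, -0.04, 0.008],
    [-0.02, 0.15, -0.04, 0.008],
    [-0.023, 0.18, -0.04, 0.008],
    [-0.027, 0.208, -0.04, 0.008],
  ],
)

```text
time: 10.2
tool_pos: [0.6422, -0.0326, 0.0799]
ee_rot: [3.061, -0.786, 1.817]
wrist_force: [-0.7, -1.4, -0.9]
width: 0.0005
finger_force: 0.6
```

arm_command(
  targets=[
    [-0.001, 0.01, 0, 0],
    [-0.003, 0.02, 0, 0],
    [-0.004, 0.03, 0, 0],
    [-0.005, 0.04, 0, 0],
    [-0.006, 0.048, 0, 0],
    [-0.006, 0.048, 0, 0],
  ],
)

```text
time: 10.7
tool_pos: [0.6391, -0.009, 0.0785]
ee_rot: [3.062, -0.788, 1.816]
wrist_force: [0.2, 0.2, 0.0]
width: 0.0004
finger_force: 0.0
```

```bash
python3 -c "
from h import *
st()
im=robot.snapshot('side'); cv2.imwrite('pics/s2.png',im[:,:,::-1])
im=robot.snapshot('top'); cv2.imwrite('pics/t2.png',cv2.resize(im[110:270,195:415,::-1],None,fx=3.6,fy=3.6,interpolation=2))"
```

```text
t 10.7 tcp [ 0.6391 -0.009   0.0785] rack [-0.9 74.3 78.5] q [-0.44  0.59  1.19  0.66  1.81 -0.64] lean 45.3 az 97.6 yaxis [0.981 0.187 0.056] F [0.2 0.2 0. ] w 0.0003655222198750994
```

View pics/t2.png

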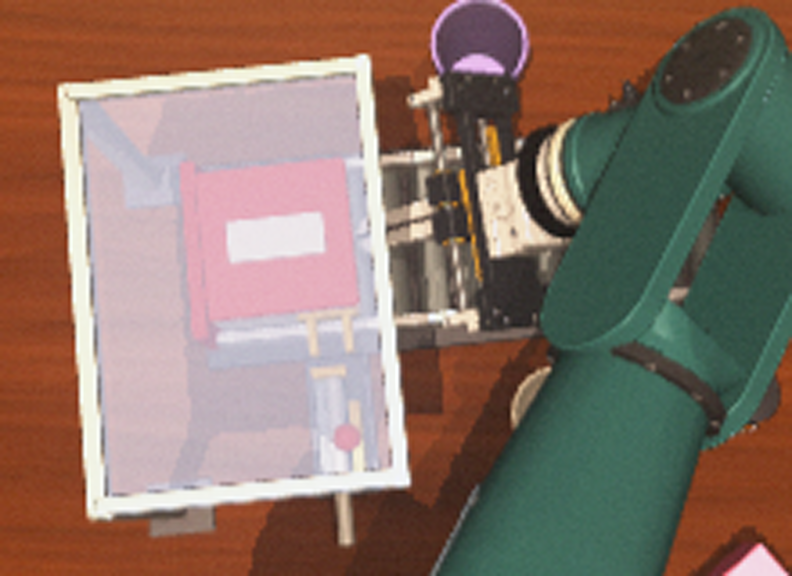

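arm_command(
  targets=[
    [-0.001, 0.006, 0, 0],
    [-0.002, 0.012, 0, 0],
    [-0.002, 0.018, 0, 0],
    [-0.002, 0.018, 0, 0],
  ],
)

```text
time: 11.13
tool_pos: [0.638, -0.0064, 0.0779]
ee_rot: [3.066, -0.777, 1.81]
wrist_force: [-2.1, -15.7, 2.5]
width: 0.0005
finger_force: 7.6
```

```bash
python3 -c "
from h import *
st()
im=robot.snapshot('top')
for c in [(195,165),(345,158),(358,303),(208,322)]: print(rk(onz('top',(c[0]/3.6+195,c[1]/3.6+110),.107)).round(0))
for c in [(314,350),(348,350),(314,320),(348,320)]: print('lug',rk(onz('top',(c[0]/3.6+195,c[1]/3.6+110),.087)).round(0))
for c in [(330,375),(345,543),(345,500)]: print('bolt',rk(onz('top',(c[0]/3.6+195,c[1]/3.6+110),.081)).round(0))
"
```

```text
t 11.1333 tcp [ 0.638  -0.0064  0.0779] rack [-1.6 77.1 77.9] q [-0.44  0.58  1.2   0.65  1.8  -0.64] lean 44.7 az 97.5 yaxis [0.981 0.185 0.054] F [ -2.1 -15.7   2.5] w 0.0004922294157503073
[ 60. 188. 107.]
[ 55.  79. 107.]
[-52.  80. 107.]
[-55. 188. 107.]
lug [-81. 116.  87.]
lug [-83.  91.  87.]
lug [-59. 114.  87.]
lug [-61.  89.  87.]
bolt [-100.  106.   81.]
bolt [-222.  106.   81.]
bolt [-191.  103.   81.]
```

Caddy is home, with a 16 N reaction at the stop. I'll retreat, open the gripper and line up in front of the knob.

arm_command(
  targets=[
    [-0.008, -0.04, 0.007, 0],
    [-0.017, -0.08, 0.014, 0],
    [-0.025, -0.118, 0.02, 0],
  ],
)

```text
time: 11.43
tool_pos: [0.6254, -0.0603, 0.0886]
ee_rot: [3.062, -0.788, 1.815]
wrist_force: [0.5, 0.3, -0.3]
width: 0.0007
finger_force: 0.0
```

arm_command(
  targets=[
    [-0.04, -0.005, 0.01, 0],
    [-0.08, -0.01, 0.02, -0.025],
    [-0.12, -0.016, 0.03, -0.025],
    [-0.16, -0.021, 0.04, -0.025],
    [-0.2, -0.026, 0.05, -0.025],
    [-0.25, -0.033, 0.06, -0.025],
    [-0.25, -0.033, 0.06, -0.025],
    [-0.25, -0.033, 0.06, -0.025],
  ],
  claw=0,
)

```text
time: 12.1
tool_pos: [0.5006, -0.0764, 0.1189]
ee_rot: [3.061, -0.787, 1.762]
wrist_force: [0.8, -0.8, 0.1]
width: 0.0506
finger_force: 0.0
```

```bash
python3 -c "
from h import *
st()
im=robot.snapshot('side'); cv2.imwrite('pics/s3.png',cv2.resize(im[90:290,200:420,::-1],None,fx=2.9,fy=2.9,interpolation=2))
im=robot.snapshot('top'); cv2.imwrite('pics/t3.png',cv2.resize(im[110:270,195:415,::-1],None,fx=3.6,fy=3.6,interpolation=2))"
```

```text
t 12.1 tcp [ 0.5006 -0.0764  0.1189] rack [-147.    25.3  118.9] q [-0.65  0.33  1.47  0.59  1.88 -0.78] lean 45.3 az 94.5 yaxis [0.989 0.134 0.057] F [ 0.8 -0.8  0.1] w 0.050559346793836425
```

View pics/t3.png

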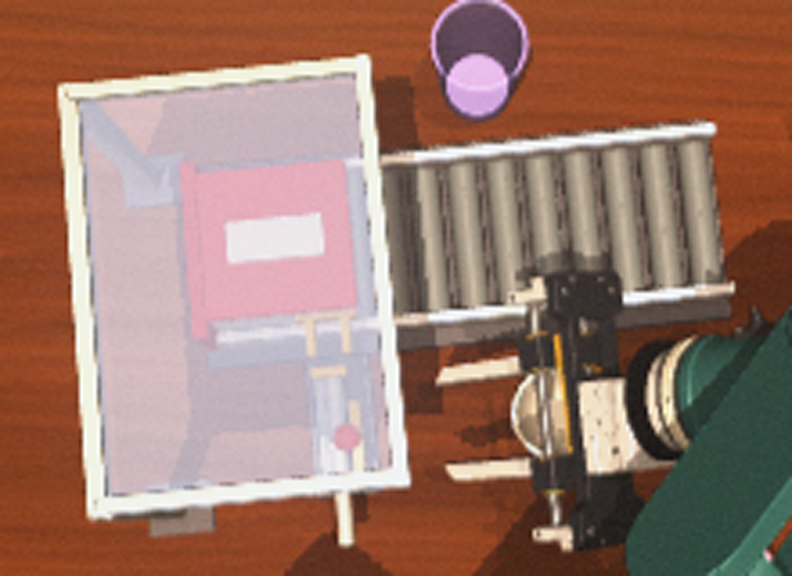

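The fingers, at crop (437,378) and (447,470), straddle the knob's line (knob at (347,437)), and the caddy sits at the stop. Next I'll move forward over the knob and pinch it.

arm_command(
  targets=[
    [-0.005, 0.032, 0, 0],
    [-0.01, 0.064, 0, 0],
    [-0.015, 0.096, 0, 0],
    [-0.02, 0.13, 0, 0],
    [-0.025, 0.162, -0.004, 0],
    [-0.025, 0.162, -0.004, 0],
  ],
  claw=0.45,
)

```text
time: 12.7
tool_pos: [0.4878, 0.0075, 0.1161]
ee_rot: [3.063, -0.789, 1.766]
wrist_force: [-0.2, -0.1, -0.7]
width: 0.0518
finger_force: 0.0
```

arm_command(
  targets=[
    [0, 0, 0, 0],
    [0, 0, 0, 0],
    [0, 0, 0, 0],
    [0, 0, 0, 0],
    [0, 0, 0, 0],
    [0, 0, 0, 0],
    [0, 0, 0, 0],
  ],
  claw=1,
)

```text
time: 13.28
tool_pos: [0.4883, 0.0043, 0.1164]
ee_rot: [3.063, -0.787, 1.762]
wrist_force: [-0.4, -1.2, -1.0]
width: 0.0182
finger_force: 30.0
```

```bash
python3 -c "
from h import *
st()"
```

```text
t 13.2833 tcp [0.4883 0.0043 0.1164] rack [-148.8  106.9  116.4] q [-0.55  0.23  1.6   0.63  1.79 -0.72] lean 45.3 az 94.6 yaxis [0.989 0.135 0.056] F [-0.4 -1.2 -1. ] w 0.0181867734049963
```

arm_command(
  targets=[
    [0.015, 0.002, 0, 0],
    [0.03, 0.004, 0, 0],
    [0.045, 0.006, 0, 0],
    [0.06, 0.008, 0, 0],
    [0.07, 0.009, 0, 0],
    [0.07, 0.009, 0, 0],
  ],
)

```text
time: 13.78
tool_pos: [0.5248, 0.0097, 0.1165]
ee_rot: [3.059, -0.787, 1.765]
wrist_force: [-0.0, -0.5, 1.0]
width: 0.0183
finger_force: 30.0
```

arm_command(
  targets=[
    [0.008, 0.001, 0, 0],
    [0.008, 0.001, 0, 0],
  ],
)

```text
time: 13.95
tool_pos: [0.5264, 0.0102, 0.1165]
ee_rot: [3.065, -0.789, 1.763]
wrist_force: [-4.8, -2.1, 2.7]
width: 0.0181
finger_force: 30.0
```

arm_command(
  targets=[
    [0.006, 0.001, 0, 0],
    [0.006, 0.001, 0, 0],
  ],
)

```text
time: 14.12
tool_pos: [0.5266, 0.0107, 0.1166]
ee_rot: [3.073, -0.791, 1.761]
wrist_force: [-11.9, -3.5, 6.2]
width: 0.0185
finger_force: 30.0
```

```bash
python3 -c "
from h import *
st()"
```

```text
t 14.1167 tcp [0.5266 0.0107 0.1166] rack [-110.   108.4  116.6] q [-0.5   0.31  1.51  0.65  1.79 -0.67] lean 45.4 az 95.4 yaxis [0.989 0.141 0.048] F [-11.9  -3.5   6.2] w 0.018542867447071457
```

The bolt is home: it stopped hard at knob x of about -110 with 12 N. Now I'll fold the knob along its arc.

arm_command(
  targets=[
    [0.0015, -0.012, -0.003, 0],
    [0.003, -0.024, -0.008, 0],
    [0.005, -0.036, -0.015, 0],
    [0.006, -0.046, -0.022, 0],
    [0.007, -0.053, -0.029, 0],
    [0.008, -0.06, -0.037, 0],
  ],
)

```text
time: 14.62
tool_pos: [0.5307, -0.019, 0.0984]
ee_rot: [3.071, -0.792, 1.762]
wrist_force: [-11.1, -2.9, 5.0]
width: 0.0184
finger_force: 30.0
```

```bash
python3 -c "
from h import *
st()"
```

```text
t 14.6167 tcp [ 0.5307 -0.019   0.0984] rack [-109.7   78.4   98.4] q [-0.54  0.36  1.48  0.63  1.8  -0.72] lean 45.5 az 95.3 yaxis [0.989 0.14  0.049] F [-11.1  -2.9   5. ] w 0.018411850718898302
```

arm_command(
  targets=[
    [0.001, -0.006, -0.009, 0],
    [0.001, -0.011, -0.018, 0],
    [0.002, -0.015, -0.027, 0],
    [0.002, -0.019, -0.037, 0],
    [0.003, -0.021, -0.047, 0],
    [0.003, -0.023, -0.058, 0],
    [0.003, -0.023, -0.066, 0],
    [0.003, -0.023, -0.068, 0],
  ],
)

```text
time: 15.28
tool_pos: [0.5357, -0.0306, 0.063]
ee_rot: [3.063, -0.788, 1.762]
wrist_force: [-1.0, 0.8, -0.0]
width: 0.0003
finger_force: 0.0
```

```bash
python3 -c "
from h import *
st()
im=robot.snapshot('top'); cv2.imwrite('pics/t4.png',cv2.resize(im[110:270,195:415,::-1],None,fx=3.6,fy=3.6,interpolation=2))"
```

```text
t 15.2833 tcp [ 0.5357 -0.0306  0.063 ] rack [-106.2   66.2   63. ] q [-0.56  0.41  1.49  0.62  1.75 -0.76] lean 45.4 az 94.6 yaxis [0.989 0.135 0.055] F [-1.   0.8 -0. ] w 0.0002692785217599066
```

arm_command(
  targets=[
    [0.005, -0.04, 0, 0],
    [0.01, -0.08, 0, 0],
    [0.015, -0.12, 0, 0],
    [0.015, -0.12, 0.06, 0],
  ],
)

```text
time: 15.67
tool_pos: [0.5414, -0.0925, 0.0882]
ee_rot: [3.075, -0.793, 1.751]
wrist_force: [-0.0, -0.2, -0.3]
width: 0.0003
finger_force: 0.0
```

```bash
python3 -c "
from h import *
st()
a=robot.snapshot('top'); a=cv2.resize(a[160:260,260:320,::-1],None,fx=5.5,fy=5.5,interpolation=2)
b=robot.snapshot('side'); b=cv2.resize(b[140:240,240:320,::-1],None,fx=5.5,fy=5.5,interpolation=2)
cv2.imwrite('pics/c5.png',np.hstack([a,b])); print(a.shape,b.shape)"
```

```text
t 15.6667 tcp [ 0.5414 -0.0925  0.0882] rack [-108.6    4.1   88.2] q [-0.63  0.45  1.37  0.59  1.85 -0.77] lean 45.5 az 95.0 yaxis [0.99  0.132 0.047] F [-0.  -0.2 -0.3] w 0.00025761586096754475
(550, 330, 3) (550, 440, 3)
```

View pics/c5.png

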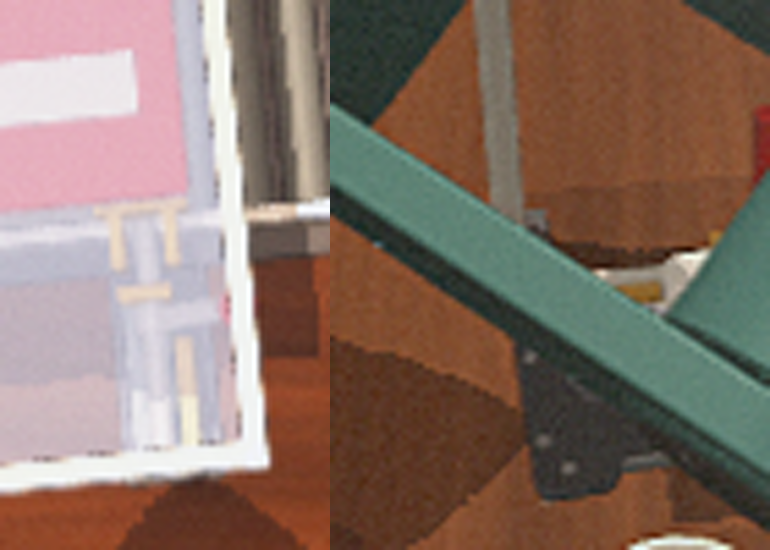

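The stem is folded past the catch's end, seen at crop (190,315), but the ball hides under the shelf frame and its angle is unknown. The fingers slipped off late in the arc, so I'll press the ball down from above with closed fingers.

arm_command(
  targets=[
    [0, 0, 0.05, 0],
    [0, 0, 0.094, 0],
    [-0.005, 0.03, 0.094, 0],
    [-0.01, 0.06, 0.094, 0],
    [-0.014, 0.09, 0.094, 0],
    [-0.018, 0.107, 0.094, 0],
    [-0.018, 0.107, 0.07, 0],
    [-0.018, 0.107, 0.05, 0],
  ],
)

```text
time: 16.43
tool_pos: [0.5341, -0.0371, 0.118]
ee_rot: [3.062, -0.786, 1.764]
wrist_force: [0.9, 0.5, -0.8]
width: 0.0005
finger_force: 0.0
```

arm_command(
  targets=[
    [0, 0, -0.015, 0],
    [0, 0, -0.03, 0],
    [0, 0, -0.03, 0],
  ],
)

```text
time: 16.68
tool_pos: [0.5348, -0.0431, 0.1022]
ee_rot: [3.064, -0.779, 1.757]
wrist_force: [-1.1, -13.7, 5.9]
width: 0.0005
finger_force: 6.6
```

```bash
python3 -c "
from h import *
st()"
```

```text
t 16.6833 tcp [ 0.5348 -0.0431  0.1022] rack [-108.7   54.   102.2] q [-0.57  0.37  1.45  0.62  1.81 -0.73] lean 44.8 az 94.4 yaxis [0.99  0.131 0.055] F [ -1.1 -13.7   5.9] w 0.0004692860410374541
```

arm_command(
  targets=[
    [0.004, -0.03, 0.026, 0],
    [0.004, -0.03, 0.08, 0],
    [-0.003, 0.02, 0.09, 0],
    [-0.008, 0.065, 0.072, 0],
    [-0.008, 0.065, 0.06, 0],
    [-0.008, 0.065, 0.048, 0],
    [-0.008, 0.065, 0.048, 0],
  ],
)

```text
time: 17.27
tool_pos: [0.5293, -0.0055, 0.1252]
ee_rot: [3.068, -0.789, 1.758]
wrist_force: [0.0, 0.6, 0.2]
width: 0.0002
finger_force: 0.0
```

```bash
python3 -c "
from h import *
st()"
```

```text
t 17.2667 tcp [ 0.5293 -0.0055  0.1252] rack [-109.4   92.   125.2] q [-0.53  0.31  1.48  0.65  1.82 -0.67] lean 45.4 az 94.8 yaxis [0.99  0.135 0.052] F [0.  0.6 0.2] w 0.00021097345541231792
```

arm_command(
  targets=[
    [0.001, -0.008, -0.012, 0],
    [0.002, -0.015, -0.023, 0],
    [0.003, -0.021, -0.032, 0],
    [0.003, -0.026, -0.041, 0],
    [0.004, -0.03, -0.051, 0],
    [0.004, -0.034, -0.06, 0],
  ],
)

```text
time: 17.77
tool_pos: [0.5324, -0.0226, 0.0975]
ee_rot: [3.062, -0.788, 1.763]
wrist_force: [-0.8, 0.3, 0.8]
width: 0.0005
finger_force: 0.3
```

arm_command(
  targets=[
    [0.001, -0.002, -0.01, 0],
    [0.001, -0.004, -0.02, 0],
    [0.001, -0.004, -0.02, 0],
  ],
)

```text
time: 18.02
tool_pos: [0.5327, -0.0236, 0.0882]
ee_rot: [3.061, -0.79, 1.764]
wrist_force: [-0.8, 2.5, 2.0]
width: 0.0003
finger_force: 1.7
```

```bash
python3 -c "
from h import *
st()"
```

```text
t 18.0167 tcp [ 0.5327 -0.0236  0.0882] rack [-108.3   73.5   88.2] q [-0.55  0.37  1.49  0.63  1.78 -0.74] lean 45.4 az 94.6 yaxis [0.989 0.136 0.056] F [-0.8  2.5  2. ] w 0.000321969441720223
```

arm_command(
  targets=[
    [0, -0.001, -0.006, 0],
    [0, -0.002, -0.012, 0],
    [0, -0.002, -0.012, 0],
  ],
)

```text
time: 18.27
tool_pos: [0.5329, -0.0237, 0.0872]
ee_rot: [3.055, -0.793, 1.771]
wrist_force: [-4.9, -0.3, 17.5]
width: 0.0003
finger_force: 7.9
```

arm_command(
  targets=[
    [0, -0.001, -0.006, 0],
    [0, -0.002, -0.012, 0],
    [0, -0.002, -0.012, 0],
  ],
)

```text
time: 18.52
tool_pos: [0.5332, -0.0237, 0.0864]
ee_rot: [3.049, -0.798, 1.779]
wrist_force: [-7.0, -0.4, 32.9]
width: 0.0008
finger_force: 14.5
```

```bash
python3 -c "
from h import *
st()"
```

```text
t 18.5167 tcp [ 0.5332 -0.0237  0.0864] rack [-107.9   73.4   86.4] q [-0.55  0.38  1.49  0.63  1.78 -0.75] lean 46.0 az 94.5 yaxis [0.988 0.141 0.065] F [-7.  -0.4 32.9] w 0.0007557062354881436
```

arm_command(
  targets=[
    [0, 0, 0.04, 0],
    [0, 0, 0.07, 0],
    [0.008, -0.06, 0.08, 0],
    [0.016, -0.12, 0.1, 0],
    [0.026, -0.2, 0.14, 0],
    [0.034, -0.26, 0.18, 0],
    [0.034, -0.3, 0.24, 0],
    [0.034, -0.36, 0.3, 0],
  ],
)

```text
time: 19.18
tool_pos: [0.5496, -0.2061, 0.2256]
ee_rot: [3.064, -0.789, 1.762]
wrist_force: [1.1, 0.1, 0.5]
width: 0.0004
finger_force: 0.0
```

arm_command(
  targets=[
    [-0.05, -0.06, 0.06, 0],
    [-0.1, -0.12, 0.1, 0],
    [-0.16, -0.18, 0.12, 0],
    [-0.22, -0.24, 0.12, 0],
    [-0.28, -0.3, 0.12, 0],
    [-0.34, -0.36, 0.12, 0],
    [-0.4, -0.42, 0.12, 0],
    [-0.4, -0.42, 0.12, 0],
  ],
)

```text
time: 19.85
tool_pos: [0.3461, -0.4192, 0.2843]
ee_rot: [3.066, -0.788, 1.754]
wrist_force: [0.4, -1.3, -0.0]
width: 0.0005
finger_force: 0.0
```

```bash
python3 -c "
from h import *
st()
a=robot.snapshot('top'); a=cv2.resize(a[120:270,200:320,::-1],None,fx=3.4,fy=3.4,interpolation=2)
b=robot.snapshot('side'); b=cv2.resize(b[140:290,240:350,::-1],None,fx=3.4,fy=3.4,interpolation=2)
cv2.imwrite('pics/c6.png',np.hstack([a,b]))"
```

```text
t 19.85 tcp [ 0.3461 -0.4192  0.2843] rack [-344.3 -294.7  284.3] q [-1.14  0.59  0.77  0.42  2.5  -1.06] lean 45.3 az 94.4 yaxis [0.99  0.129 0.054] F [ 0.4 -1.3 -0. ] w 0.0005379685344214896
```

View pics/c6.png

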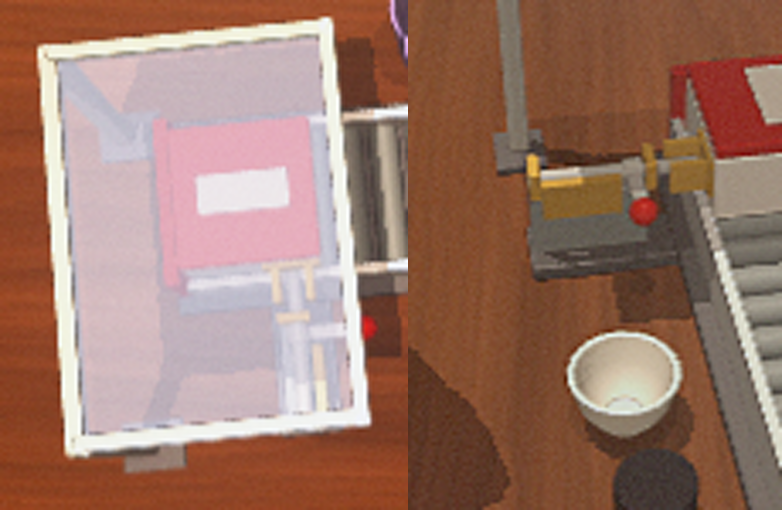

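The picture shows the caddy home, the bolt between the lugs, and the red knob folded down past the catch (top crop (370,327), side crop (643,211)). One quick numeric check of the knob position before handing in.

```bash
python3 -c "
from h import *
p,e=tri((370/3.4+200,327/3.4+120),(235/3.4+240,211/3.4+140)); k=rk(p); print('knob',k.round(1),e,'angle',np.arctan2(105-k[1],k[2]-75))
if k[1]<62 and k[0]>-118: print(robot.close_job())
"
```

```text
knob [-111.2   48.5   84.6] 0.0005521072266047964 angle 1.4020848066031344
the job is handed in; nothing more can be done
None
```

The caddy is home against the end stop, the bolt is fully in between the lugs with its knob folded down behind the catch (about 1.4 rad), and I handed the job in at about 20 s; no verdict came back.

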